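Eject a pill box and show it to the medicine reader

ROBOT

A 6-joint arm with a two-finger parallel gripper is mounted at the origin on the work surface. World frame = base frame: x ahead of the robot, y to its left, z up, the work surface at z = 0. Lengths are in m, angles in rad, forces in N, time in s.
With the tool pointing down it reaches from about 0.35 to 0.95 m from the base axis. Payload 17.4 kg.
Tool frame: the origin (TCP) lies midway between the tips of the shut fingers; the grasp point (between the pads) lies 19 mm behind it; z points along the fingers, y is the direction in which the jaws open and shut (so a half turn about z gives the same grasp; the last joint's range is limited). The gripper opens to 93 mm and grips with 3 to 60 N. Pads are 15 mm wide; open, the fingers measure 128 mm over their backs; the gripper's body (75 mm by 188 mm) begins 65 mm behind the grasp point.
Start: joints at [1.093, 0.116, 1.442, -0, 1.584, -0.038], TCP at [0.287, 0.611, 0.219] pointing down, gripper open.
Joint ranges: [-2.83, 2.83], [-0.83, 2.19], [0.07, 2.5], [-1.14, 4.28], [0.01, 3], [-2.97, 2.97]. Speed limits (rad/s): [1.89, 1.89, 2.22, 3.14, 3.14, 3.14].

INTERFACE

Orientations are given as [roll, pitch, yaw] about the fixed x, y, z axes, in that order (R = Rz(yaw) Ry(pitch) Rx(roll)).
In Python, from bench import sensors, eyes, robot gives the robot as it stands.
- The arm moves only by the shell command python3 -m crank 'ROWS' [FORCE]. ROWS is JSON, one flat list of numbers, 7 for each row, row after row: the closure in counts, from 0 (fully open) to 255 (shut), then the shift along the tool's x, y, z in mm, then the turn, a rotation vector about the tool's x, y, z in degrees. In form: [jaw, x, y, z, ax, ay, az, jaw, x, y, z, ax, ay, az, ...]. A call has 1 to 20 rows; each row shifts and turns the commanded pose from where the row before left it, along the tool's axes as they then stand; what a row does not reach is not made up. A row lasts 1/10 s, in which the tool goes at most 50 mm and 8.59 degrees, less where a joint would pass 70% of its speed; a pose out of reach is approached as far as the arm can. A call with a gripper value outside its range is refused whole. The fingers move at their own pace and stop on an object; FORCE is the grip in N (left out, the last holds). Time passes only in rows, so rows that do not move let the fingers close. It gives the time, the measured TCP pose, the force and the opening at its end, in the units of the state.
- sensors.state(): the state, without advancing time (a new reading comes with each control period).
- eyes.read_camera(name): name is "scene" or "top"; returns the picture (420x560x3 uint8, red, green, blue); there is no depth.
- eyes.camera_model(name): a dict with "fx", "fy", "cx", "cy" (pixels), "pose" (4x4, takes a point from camera to world coordinates). Camera axes: x right, y down, z forward; pixel columns grow to the right and rows downward; lengths in m; the calibration is good to about 2 mm. A picture is of the moment at which its call begins. camera_model takes no time and is no camera call.
- robot.finish_job(): hands the job in, once; it reports no verdict.
The state is a dict: "time": time; "q": joint angles; "joint_vel": joint speeds; "tau": joint torques, N m; "ee_pos": TCP position; "tool_rot": TCP orientation; "contact_force": force on the tool from outside, world axes, zero at the start; "torque": the same for the moment, N m; "finger_gap": opening from 0.0 (shut) to 1.0 (fully open).
Only numpy, scipy, OpenCV 4.12 (cv2) and the standard library are available. Lean on these libraries where they do the work, as an engineer would, in place of code of your own. Each camera call takes 0.05 s, during which the arm holds its last target. There are 200 camera calls.

TASK

Press the big green button on the grey pill dispenser fully down so that it pushes the resident's pill box out onto the little front tray, then let the button spring back. Pick the box up and hold it in the air about 9 cm straight in front of the lens of the reader camera, with its top uppermost and its blue end squarely facing the lens, so tipped up to match it, as the lens looks down at a slant. Finish still holding it there, motionless; do not touch the reader, and leave the tumbler, glasses, saucer and bell where they are.

Things in the scene. Friction and masses are not known exactly. Their poses are not given: they have to be found in the camera images.
- dispenser: Grey pill dispenser, fixed; housing 150 (x) x 120 (y) x 85 mm high, origin at the centre of its underside; the box comes out along its -x. Front face at x = -75 mm with the mouth of a channel 38 wide, 37 high. The channel floor, 14 mm up, runs on as a flat white tray 46 mm wide, no side walls, to x = -149 mm, ended by a lip 4 mm thick, its top 20 mm above the cabinet top.
- button (a joint): Travel of the green button, m: 0 up, 0.016 fully down. Spring 1.5 N at first, 6.5 N fully down; returns when let go. It drives an inner pusher 4 times as far: fully down pushes the box 63 mm along the dispenser's -x. The pusher goes back with the button; the box stays out on the tray, its rear about 13 mm clear of the front face.
- button_top (a point): Centre of the top of the round green button, 48 mm in diameter, standing 20 mm above the housing's top (105 mm above the cabinet top when up), at x = +20 mm, y = 0 of the dispenser.
- pillbox: Closed cream pill box, 50 (x) x 34 (y) x 34 mm high, about 45 g, amber window on top, its +x end blue (last 10 mm). Origin at the centre of its underside, z through its top. Starts in the dispenser's channel, out of reach, one end flush with the front face, blue end inward, axes along the dispenser's. Out on the tray its centre is about 38 mm in front of the front face.
- pillbox_blue (a point): Centre of the blue end face of the pill box (x = +25, y = 0, z = +17 mm of the box).
- reader: Reader camera stand, fixed to the cabinet top: a dark base plate 80 x 70 x 12 mm (x = +10 to +90 mm of its frame) with a thin column 18 mm in diameter at x = +48 mm. Origin on the cabinet top straight below the lens; it looks along its -x.
- reader_head: White camera head, 64 (x) x 56 x 46 mm. Origin at the middle of the lens glass (dark lens 32 mm wide), 250 mm above the cabinet top; the head lies behind it along +x. The lens looks along the head's -x, which points 0.40 rad (23 degrees) below level; its z points up, leaning 0.40 rad to the side the lens looks to. A box shown properly has its x, y, z parallel to this frame's.
- reader_spot (a point): Point on the lens axis 90 mm in front of the lens glass, axes as the head's: where the middle of the blue end should be.
- tumbler: Lilac plastic tumbler, 72 mm wide, 95 mm high, origin at the centre of its underside. Leave alone.
- glasses: Folded gold-rimmed reading glasses standing on their rims, 30 (x) x 136 (y) x 44 mm high, origin below the middle. Leave alone.
- saucer: White porcelain saucer, 140 mm wide, 20 mm high, origin at the centre of its underside. Leave alone.
- bell: Brass handbell, 58 mm wide, 94 mm high with its wooden grip, origin at the centre of its underside. Leave alone.

How it is judged:
By the outcome, as a careful person would: the job done as asked, in the order asked, and still so for the second after the job is handed in, while the arm keeps its last pose, push and grip.
It also fails if it takes over 54 s, if anything falls off the work surface, if the arm or the gripper's body presses on something with over 40 N, if the wrist force passes 120 N, or if a joint passes its speed limit or range.

## Working session

There is one attempt and no reset: what is moved stays moved. The work goes in short steps, Python scripts to look and compute and a shell command to move; the robot and the scene stay as the last step left them, time stands still between calls to the robot, and variables do not carry over. Pictures are saved under pics/ and viewed, about 8 in all and at most 12, crops included, and the job is handed in when it is done.

```bash
mkdir -p pics; ls
python3 - <<'E'
from bench import sensors, eyes
import cv2, numpy as np
for n in("scene","top"):
    im=eyes.read_camera(n); cv2.imwrite(f"pics/{n}0.png",im[:,:,::-1]); m=eyes.camera_model(n)
    print(n,m["fx"],m["cx"],m["cy"],np.round(m["pose"],3).tolist())
print(sensors.state())
E
```

```text
pics
scene 411.7860008158099 273.61633366637176 208.06118924457482 [[0.015, 0.807, -0.591, 1.279], [1.0, -0.008, 0.015, -0.029], [0.007, -0.591, -0.807, 1.071], [0.0, 0.0, 0.0, 1.0]]
top 391.31227896706673 282.95452011393047 208.02190720589826 [[0.001, -0.986, 0.164, 0.44], [-1.0, -0.002, -0.004, -0.009], [0.005, -0.164, -0.986, 1.228], [0.0, 0.0, 0.0, 1.0]]
{'time': 0.1, 'q': array([ 1.09318779e+00,  1.16449234e-01,  1.44217187e+00,  2.78329192e-05,
        1.58399907e+00, -3.78296807e-02]), 'joint_vel': array([ 0.00022418, -0.00025789, -0.00109534,  0.00017376, -0.00062141,
       -0.00031345]), 'tau': array([ 1.54475038e-03, -7.22886086e+01, -6.23866010e+01,  7.82038132e-02,
        2.28477601e-02, -8.90843103e-05]), 'ee_pos': array([0.28731331, 0.61060886, 0.21798795]), 'tool_rot': array([-3.14056692e+00, -6.66724463e-05,  2.70181411e+00]), 'contact_force': array([ 1.41368289,  0.33317924, -0.54721923]), 'torque': array([-0.00825803,  0.00543717, -0.01593532]), 'finger_gap': 0.998951256611431}
```

View pics/scene0.png

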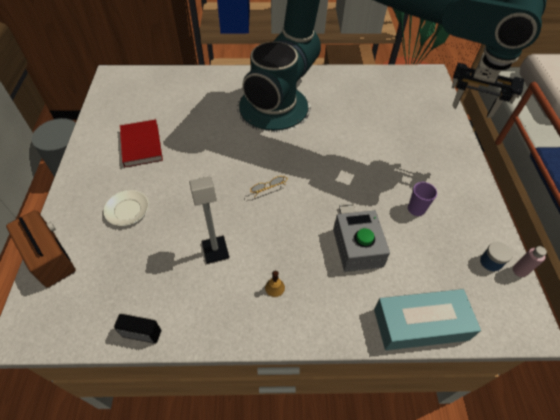

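View pics/top0.png

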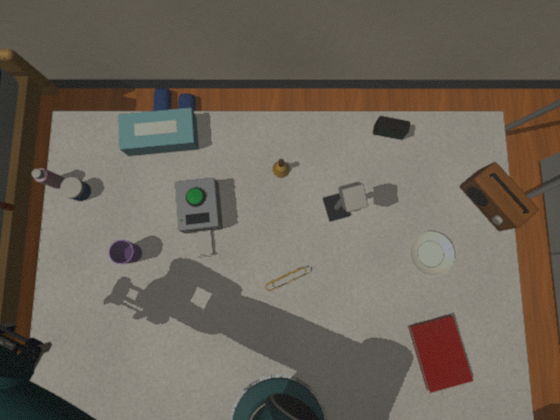

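The scene view shows the dispenser near (360,240) with its button at (366,237), and the reader with its base at (215,250) and head at (203,190). In the top view the button is at (195,197), the reader base at (337,207) and the head at (353,197). I'll take an enlarged composite of both things.

```bash
cat > h.py <<'E'
import numpy as np, cv2
from bench import sensors, eyes
def ray(n,uv):
    m=eyes.camera_model(n); P=np.array(m["pose"])
    d=P[:3,:3]@np.array([(uv[0]-m["cx"])/m["fx"],(uv[1]-m["cy"])/m["fy"],1]); return P[:3,3],d
def onz(n,uv,z):
    o,d=ray(n,uv); return o+d*(z-o[2])/d[2]
def proj(n,p):
    m=eyes.camera_model(n); P=np.array(m["pose"]); c=P[:3,:3].T@(np.array(p)-P[:3,3]); return np.array([m["fx"]*c[0]/c[2]+m["cx"],m["fy"]*c[1]/c[2]+m["cy"]])
def tri(a,b):
    o1,d1=ray("scene",a);o2,d2=ray("top",b)
    A=np.c_[d1,-d2]; s=np.linalg.lstsq(A,o2-o1,rcond=None)[0]; p,q=o1+s[0]*d1,o2+s[1]*d2
    return (p+q)/2,np.linalg.norm(p-q)
E
python3 - <<'E'
from h import *
S=cv2.imread("pics/scene0.png");T=cv2.imread("pics/top0.png")
c=lambda im,x,y,w,h:cv2.resize(im[y:y+h,x:x+w],(400,300),interpolation=cv2.INTER_CUBIC)
out=np.vstack([np.hstack([c(S,320,195,80,80*3//4+15),c(T,160,170,100,75)]),np.hstack([c(S,170,170,100,100),c(T,310,170,80,60)])])
out=np.vstack([np.hstack([c(S,310,200,100,75),c(T,160,173,112,84)]),np.hstack([c(S,160,172,120,90),c(T,310,170,80,60)])])
cv2.imwrite("pics/c.png",out)
for n,I in(("scene",S),("top",T)):
    h=cv2.cvtColor(I,cv2.COLOR_BGR2HSV); m=cv2.inRange(h,(50,120,40),(75,255,255))
    k,l,st,ce=cv2.connectedComponentsWithStats(m); i=1+st[1:,4].argmax(); print(n,ce[i],st[i],onz(n,ce[i],.1))
E
```

```text
scene [365.00909091 236.51363636] [357 229  17  16 220] [0.66896195 0.24224939 0.1       ]
top [194.36097561 195.73658537] [187 188  16  16 205] [0.66315594 0.2463883  0.1       ]
```

View pics/c.png

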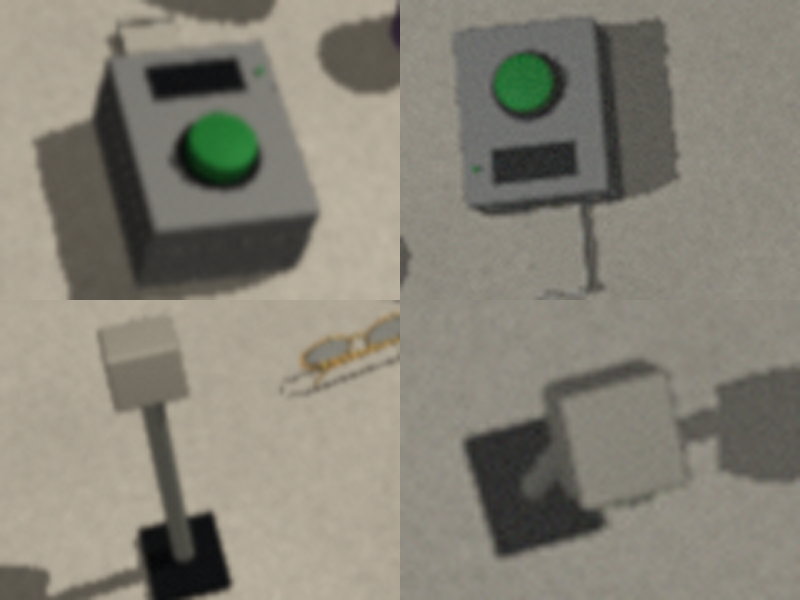

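Housing corners, base plate corners and the head's top face are all clear. I'll turn them into poses.

Run:
```python
from h import *
T=lambda a,s,o:[(x*s+o[0],y*s+o[1]) for x,y in a]
def rep(n,name,px,z):
    P=np.array([onz(n,p,z)[:2] for p in px]); d=np.diff(np.r_[P,P[:1]],axis=0)
    print(n,name,P.mean(0).round(4),"len",np.hypot(*d.T).round(3),"ang",np.degrees(np.arctan2(d[:,1],d[:,0])).round(1)); return P
rep("top","disp",T([(52,33),(192,17),(208,190),(68,206)],.28,(160,173)),.085)
rep("scene","disp",T([(112,60),(265,40),(318,212),(155,232)],.25,(310,200)),.085)
print(rep("top","base",T([(65,138),(100,257),(205,222)],.2,(310,170)),.012).round(3))
print(rep("scene","base",T([(140,228),(215,215),(230,287),(150,301)],.3,(160,172)),.012).round(3))
ht=T([(160,100),(268,72),(285,178),(180,205)],.2,(310,170)); hs=T([(108,65),(185,50),(175,18),(100,30)],.3,(160,172))
# top-view order: back-left(+y), back-right, front-right, front-left ; scene: left=-y
o=[1,0,3,2]
Q=[]
for a,b in zip(hs,[ht[i] for i in o]): p,e=tri(a,b);Q.append(p);print(p.round(3),round(e,4))
Q=np.array(Q);print("centre",Q.mean(0).round(4))
X=(Q[0]+Q[1]-Q[2]-Q[3])/2;print("X",X.round(3),np.linalg.norm(X),np.degrees(np.arctan2(X[1],X[0])),np.arctan2(X[2],np.hypot(*X[:2])))
# column top / bottom in base
print("col foot",onz("top",T([(130,190)],.2,(310,170))[0],.012),onz("scene",T([(183,255)],.3,(160,172))[0],.012))
```

```text
top disp [0.6413 0.2428] len [0.118 0.147 0.115 0.147] ang [ -83.1 -173.1   96.7    7.8]
scene disp [0.6484 0.2423] len [0.117 0.147 0.115 0.145] ang [  98.4    5.   -82.8 -174.5]
top base [ 0.6323 -0.1769] len [0.079 0.07  0.102] ang [-164.7  -71.5   58.4]
[[ 0.675 -0.141]
 [ 0.6   -0.162]
 [ 0.622 -0.228]]
scene base [ 0.6529 -0.185 ] len [0.068 0.077 0.07  0.076] ang [ 101.1   13.   -79.2 -168.5]
[[ 0.622 -0.227]
 [ 0.609 -0.16 ]
 [ 0.684 -0.142]
 [ 0.697 -0.211]]
[ 0.655 -0.211  0.289] 0.0011
[ 0.641 -0.157  0.288] 0.0024
[ 0.592 -0.169  0.267] 0.0013
[ 0.606 -0.223  0.269] 0.0019
centre [ 0.6234 -0.1899  0.2786]
X [0.049 0.013 0.02 ] 0.0546364011381048 14.343202207672077 0.38185479436441466
col foot [ 0.64214413 -0.18135658  0.012     ] [ 0.650799   -0.18588062  0.012     ]
```

```bash
python3 -m crank '[255,0,0,0,0,0,-8, 255,0,0,0,0,0,-8, 255,0,0,0,0,0,-8, 255,0,0,0,0,0,-8, 255,-21,-25.6,3,0,0,0, 255,-21,-25.6,3,0,0,0, 255,-21,-25.6,3,0,0,0, 255,-21,-25.6,3,0,0,0, 255,-21,-25.6,3,0,0,0, 255,-21,-25.6,3,0,0,0, 255,-21,-25.6,3,0,0,0, 255,-21,-25.6,3,0,0,0, 255,-21,-25.6,3,0,0,0, 255,-21,-25.6,3,0,0,0, 255,-21,-25.6,3,0,0,0, 255,-21,-25.6,3,0,0,0, 255,-21,-25.6,3,0,0,0, 255,-21,-25.6,3,0,0,0, 255,-21,-25.6,3,0,0,0, 255,-20,-25.6,3,0,0,0]' 20
python3 -m crank '[255,0,0,0,0,0,0]'
```

```text
time: 2.1
ee_pos: [0.6693, 0.2426, 0.1701]
tool_rot: [-3.142, -0.001, -3.023]
contact_force: [0.8, 1.5, -0.5]
finger_gap: 0.005
time: 2.2
ee_pos: [0.6703, 0.2408, 0.1691]
tool_rot: [-3.141, -0.002, -3.026]
contact_force: [-1.0, 1.1, 0.1]
finger_gap: 0.004
```

```bash
python3 -m crank '[255,4,4.5,10,0,0,0, 255,0,0,15,0,0,0, 255,0,0,15,0,0,0, 255,0,0,12,0,0,0, 255,0,0,5,0,0,0, 255,0,0,2,0,0,0, 255,0,0,2,0,0,0, 255,0,0,2,0,0,0, 255,0,0,0,0,0,0]'
python3 -m crank '[255,0,0,1.5,0,0,0, 255,0,0,1.5,0,0,0, 255,0,0,1.5,0,0,0, 255,0,0,1.5,0,0,0, 255,0,0,1.5,0,0,0, 255,0,0,1.5,0,0,0, 255,0,0,1.5,0,0,0, 255,0,0,1.5,0,0,0, 255,0,0,0,0,0,0]'
python3 - <<'E'
from h import *
for n in("scene","top"): cv2.imwrite(f"pics/{n}1.png",eyes.read_camera(n)[:,:,::-1])
E
```

```text
time: 3.1
ee_pos: [0.6641, 0.2477, 0.1078]
tool_rot: [3.142, 0.0, -3.023]
contact_force: [-0.4, -0.7, 0.2]
finger_gap: 0.006
time: 4.0
ee_pos: [0.6641, 0.2477, 0.0955]
tool_rot: [3.142, 0.0, -3.023]
contact_force: [1.2, -0.4, 4.2]
finger_gap: 0.006
```

```bash
python3 -m crank '[255,0,0,1.5,0,0,0, 255,0,0,1.5,0,0,0, 255,0,0,1.5,0,0,0, 255,0,0,1,0,0,0, 255,0,0,0.7,0,0,0, 255,0,0,0,0,0,0, 255,0,0,0,0,0,0]'
python3 -m crank '[255,0,0,0.4,0,0,0, 255,0,0,0.3,0,0,0, 255,0,0,0,0,0,0, 255,0,0,0,0,0,0]'
```

```text
time: 4.8
ee_pos: [0.6642, 0.2477, 0.0898]
tool_rot: [3.142, 0.0, -3.023]
contact_force: [0.3, -0.4, 6.4]
finger_gap: 0.005
time: 5.2
ee_pos: [0.6642, 0.2477, 0.0893]
tool_rot: [3.142, 0.001, -3.023]
contact_force: [-0.2, -1.2, 7.1]
finger_gap: 0.009
```

```bash
python3 -m crank '[255,0,0,0.4,0,0,0, 255,0,0,0.4,0,0,0, 255,0,0,0,0,0,0, 255,0,0,0,0,0,0]'
```

```text
time: 5.6
ee_pos: [0.6642, 0.2478, 0.0891]
tool_rot: [3.141, 0.001, -3.023]
contact_force: [-1.9, -1.8, 13.2]
finger_gap: 0.007
```

```bash
python3 -m crank '[255,0,0,-2,0,0,0, 255,0,0,-3,0,0,0, 255,0,0,-5,0,0,0, 255,0,0,-10,0,0,0, 255,0,0,-20,0,0,0, 0,0,0,-30,0,0,0, 0,0,-30,-30,0,0,0, 0,0,-30,0,0,0,0, 0,0,-40,0,0,0,0, 0,0,-40,0,0,0,0, 0,0,-40,0,0,0,0, 0,0,-20,0,0,0,0, 0,0,0,0,0,0,0]'
python3 - <<'E'
from h import *
c=lambda im,x,y,w,h:cv2.resize(im[y:y+h,x:x+w],(400,300),interpolation=cv2.INTER_CUBIC)
o=[]
for n,a in(("scene",(310,180)),("top",(160,190))): 
    im=eyes.read_camera(n)[:,:,::-1].copy();cv2.imwrite(f"pics/{n}2.png",im); o.append(c(im,*a,100,75)); o.append(cv2.resize(im,(400,300)))
cv2.imwrite("pics/c2.png",np.vstack([np.hstack(o[:2]),np.hstack(o[2:])]))
E
```

```text
time: 6.9
ee_pos: [0.6877, 0.047, 0.1879]
tool_rot: [-3.142, -0.001, -3.025]
contact_force: [0.3, -0.2, -0.3]
finger_gap: 0.645
```

View pics/c2.png

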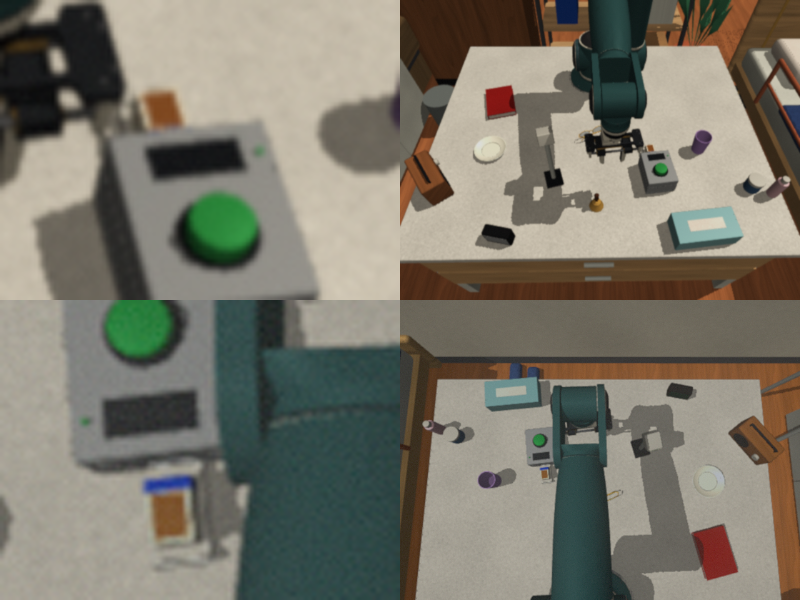

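The box is out on the tray (blue strip at about (202,236) in the top picture, amber window at (203,243)), and the button is back up. Next, its position.

Run:
```python
from h import *
im=cv2.imread("pics/top2.png");h=cv2.cvtColor(im,cv2.COLOR_BGR2HSV)[225:260,190:215]
b=cv2.inRange(h,(110,120,50),(130,255,255));a=cv2.inRange(h,(5,120,50),(18,255,255))
for m in(b,a):
    y,x=np.nonzero(m); p=(x.mean()+190,y.mean()+225); print(len(x),p,onz("top",p,.048))
print("ctr",onz("top",(202.9,242.75),.048)); print(sensors.state()["finger_gap"])
```

```text
29 (np.float64(201.55172413793105), np.float64(235.44827586206895)) [0.55131388 0.23177511 0.048     ]
71 (np.float64(201.8450704225352), np.float64(243.32394366197184)) [0.52756398 0.23005459 0.048     ]
ctr [0.52929458 0.22694233 0.048     ]
0.7298701033961856
```

```bash
python3 -m crank '[0,17,25,0,0,0,0, 0,17,25,0,0,0,0, 0,17,25,0,0,0,0, 0,17,25,0,0,0,0, 0,17,25,0,0,0,0, 0,17,25,0,0,0,0, 0,17,25,0,0,0,0, 0,14,24,0,0,0,0, 0,0,0,20,0,0,0, 0,0,0,20,0,0,0, 0,0,0,0,0,0,0]'
```

```text
time: 8.1
ee_pos: [0.5303, 0.2321, 0.1455]
tool_rot: [-3.141, -0.004, -3.021]
contact_force: [-0.4, -1.0, -1.2]
finger_gap: 1.002
```

```bash
python3 -m crank '[0,-1.3,-3.2,20,0,0,0, 0,0,0,25,0,0,0, 0,0,0,25,0,0,0, 0,0,0,25,0,0,0, 0,0,0,15,0,0,0, 0,0,0,10,0,0,0, 0,0,0,4,0,0,0, 0,0,0,0,0,0,0, 0,0,0,0,0,0,0]'
python3 -m crank '[120,0,0,0,0,0,0, 120,0,0,0,0,0,0, 120,0,0,0,0,0,0, 120,0,0,0,0,0,0, 255,0,0,0,0,0,0, 255,0,0,0,0,0,0, 255,0,0,0,0,0,0, 255,0,0,0,0,0,0, 255,0,0,0,0,0,0, 255,0,0,0,0,0,0]' 15
```

```text
time: 9.0
ee_pos: [0.5342, 0.2282, 0.025]
tool_rot: [3.141, 0.001, -3.023]
contact_force: [0.7, 0.7, -0.6]
finger_gap: 0.997
time: 10.0
ee_pos: [0.5338, 0.228, 0.0239]
tool_rot: [3.142, -0.0, -3.023]
contact_force: [-0.3, -0.3, -0.2]
finger_gap: 0.369
```

```bash
python3 -m crank '[255,0,0,-3,0,0,0, 255,0,0,-8,0,0,0, 255,0,0,-15,0,0,0, 255,0,0,-25,0,0,0, 255,0,0,-25,0,0,0, 255,0,0,-25,0,0,0, 255,0,0,-25,0,0,0, 255,0,0,-25,0,0,0, 255,0,0,-25,0,0,0, 255,0,0,-15,0,0,0, 255,0,0,-8,0,0,0, 255,0,0,0,0,0,0]' 25
python3 -m crank '[255,2,-5,0,0,0,0, 255,4,-12,0,0,0,0, 255,6,-20,0,0,0,0, 255,8.5,-25,0,0,0,0, 255,8.5,-25,0,0,0,0, 255,8.5,-25,0,0,0,0, 255,8.5,-25,0,0,0,0, 255,8.5,-25,0,0,0,0, 255,8.5,-25,0,0,0,0, 255,8.5,-25,0,0,0,0, 255,8.5,-25,0,0,0,0, 255,8.5,-25,0,0,0,0, 255,8.5,-25,0,0,0,0, 255,8.5,-25,0,0,0,0, 255,8.5,-25,0,0,0,0, 255,8.5,-25,0,0,0,0, 255,8.5,-25,0,0,0,0, 255,8.5,-25,0,0,0,0, 255,6,-15,0,0,0,0, 255,2,-5,0,0,0,0]'
python3 -m crank '[255,0,0,0,0,-2,-0.5, 255,0,0,0,0,-4,-1, 255,0,0,0,0,-4,-1, 255,0,0,0,0,-4,-1, 255,0,0,0,0,-4,-1, 255,0,0,0,0,-3,-0.5, 255,0,0,0,0,-1.9,0, 255,0,0,0,0,0,0, 255,0,0,0,0,0,0]'
```

```text
time: 11.2
ee_pos: [0.5339, 0.228, 0.2239]
tool_rot: [3.141, 0.001, -3.023]
contact_force: [-1.0, 0.2, -1.1]
finger_gap: 0.364
time: 13.2
ee_pos: [0.4372, -0.2199, 0.2221]
tool_rot: [3.141, -0.001, -3.025]
contact_force: [-0.4, -0.3, -0.6]
finger_gap: 0.361
time: 14.1
ee_pos: [0.4383, -0.2181, 0.223]
tool_rot: [-3.125, 0.399, -2.931]
contact_force: [0.8, -0.1, -0.1]
finger_gap: 0.365
```

```bash
cat > go.py <<'E'
from h import *
from scipy.spatial.transform import Rotation as R
yaw=.234; lens=np.array([.603,-.1955,.25])
H=R.from_euler('xyz',[0,-.4,yaw]); X,Y,Z=H.as_matrix().T
s=sensors.state(); Tr=R.from_euler('xyz',s["tool_rot"])
goalR=H*R.from_euler('y',np.pi); goal=lens-.115*X-.007*Z
print("rotvec deg",(Tr.inv()*goalR).as_rotvec(degrees=True).round(2),"goal",goal.round(4),"pos",s["ee_pos"].round(4))
print("shift mm, goal-tool axes",(goalR.inv().apply(goal-s["ee_pos"])*1e3).round(1))
E
python3 - <<'E'
import go
from h import *
c=lambda im,x,y,w,h:cv2.resize(im[y:y+h,x:x+w],(400,300),interpolation=cv2.INTER_CUBIC)
o=[]
for n,a in(("scene",(160,130)),("top",(300,170))):
    im=eyes.read_camera(n)[:,:,::-1].copy();cv2.imwrite(f"pics/{n}3.png",im); o.append(c(im,*a,120,90))
cv2.imwrite("pics/c3.png",np.hstack(o))
E
```

```text
rotvec deg [-1.48 -0.06 -1.22] goal [ 0.5026 -0.2194  0.1988] pos [ 0.4383 -0.2181  0.223 ]
shift mm, goal-tool axes [-47.9 -16.2  46.6]
```

View pics/c3.png

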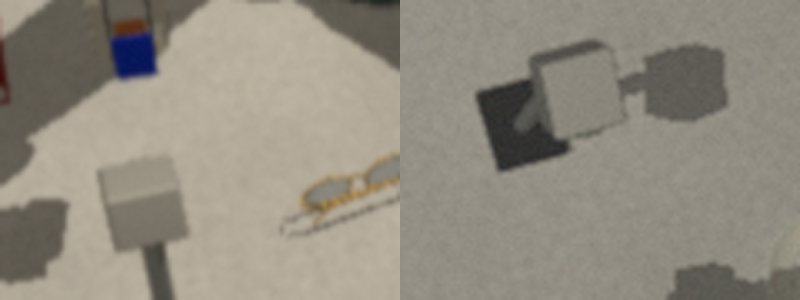

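```bash
python3 -m crank '[255,0,0,0,-1.5,0,-1.2, 255,-2,-1,2,0,0,0, 255,-4,-1.2,4,0,0,0, 255,-5,-2,5,0,0,0, 255,-6,-2,6,0,0,0, 255,-6,-2,6,0,0,0, 255,-6,-2,6,0,0,0, 255,-6,-2,6,0,0,0, 255,-5,-2,5,0,0,0, 255,-4,-1,3,0,0,0, 255,-3,-1,2.6,0,0,0, 255,-0.9,0,1,0,0,0, 255,0,0,0,0,0,0, 255,0,0,0,0,0,0, 255,0,0,0,0,0,0]'
python3 - <<'E'
import go
from go import *
pts=[lens+a*X+b*Y+c*Z for a,b,c in [(.064,-.028,.023),(.064,.028,.023),(0,.028,.023),(0,-.028,.023),(.064,.028,-.023),(.064,-.028,-.023)]]
print("head top bl br fr fl, back lower",[proj("scene",p).round(1).tolist() for p in pts]); print("top view",[proj("top",p).round(1).tolist() for p in pts[:4]])
c=lambda im,x,y,w,h:cv2.resize(im[y:y+h,x:x+w],(800,600),interpolation=cv2.INTER_CUBIC)
im=eyes.read_camera("scene")[:,:,::-1].copy();cv2.imwrite("pics/scene4.png",im)
cv2.imwrite("pics/top4.png",eyes.read_camera("top")[:,:,::-1])
big=c(im,170,135,80,60)
bl=[lens-.09*X+b*Y+q*Z for b,q in[(-.017,.017),(.017,.017),(.017,-.017),(-.017,-.017)]]
print("blue pred",[proj("scene",p).round(1).tolist() for p in bl])
cv2.imwrite("pics/c4.png",big)
E
```

```text
time: 15.7
ee_pos: [0.5027, -0.2199, 0.1988]
tool_rot: [3.141, 0.399, -2.908]
contact_force: [0.2, 0.4, -0.4]
finger_gap: 0.362
rotvec deg [ 0.02 -0.04 -0.04] goal [ 0.5026 -0.2194  0.1988] pos [ 0.5027 -0.2199  0.1988]
shift mm, goal-tool axes [-0.   0.4  0.1]
head top bl br fr fl, back lower [[191.4, 190.7], [214.5, 186.3], [211.8, 175.1], [189.8, 179.2], [217.5, 202.6], [195.0, 207.0]]
top view [[364.1, 182.5], [342.0, 187.7], [346.5, 212.5], [368.3, 207.3]]
blue pred [[192.3, 166.1], [204.7, 163.9], [206.9, 175.0], [194.7, 177.2]]
```

View pics/c4.png

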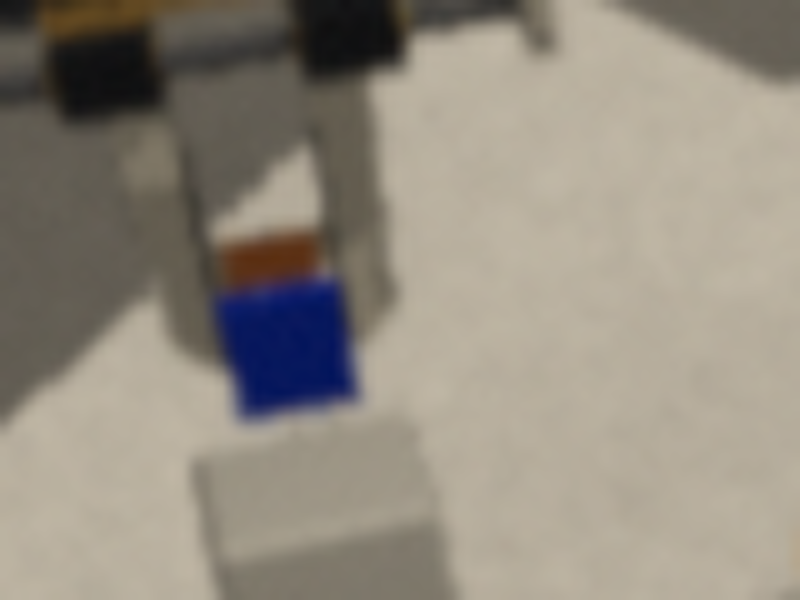

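The scene view shows the blue face at about (199,170) px, squarely aligned with the head, whose front top edge runs from (189.5,181) to (211,177). The residuals against the prediction are about 1 px, so I'll make a small trim of about 1.5 mm, let it settle and check that it's still.

```bash
python3 -m crank '[255,-0.8,0.5,0.3,0,0,0, 255,-0.9,1,0.3,0,0,0, 255,0,0,0,0,0,0, 255,0,0,0,0,0,0, 255,0,0,0,0,0,0, 255,0,0,0,0,0,0, 255,0,0,0,0,0,0, 255,0,0,0,0,0,0, 255,0,0,0,0,0,0, 255,0,0,0,0,0,0]'
python3 - <<'E'
from go import *
a=cv2.imread("pics/scene0.png");b=eyes.read_camera("scene")[:,:,::-1].copy();cv2.imwrite("pics/scene5.png",b)
for nm,(x0,y0,x1,y1) in dict(tumbler=(405,180,440,220),glasses=(242,172,292,203),saucer=(100,188,150,228),bell=(262,268,290,298),head=(188,176,216,208)).items():
    print(nm,cv2.absdiff(a[y0:y1,x0:x1],b[y0:y1,x0:x1]).mean().round(1), cv2.phaseCorrelate(*[np.float32(cv2.cvtColor(i,6)[y0:y1,x0:x1]) for i in(a,b)]))
print(abs(s["joint_vel"]).max(),s["time"])
E
```

```text
time: 16.8
ee_pos: [0.5042, -0.2179, 0.1987]
tool_rot: [3.141, 0.399, -2.908]
contact_force: [-0.3, 0.5, -0.4]
finger_gap: 0.365
rotvec deg [ 0.04 -0.06 -0.04] goal [ 0.5026 -0.2194  0.1988] pos [ 0.5042 -0.2179  0.1987]
shift mm, goal-tool axes [ 1.7 -1.1 -0.8]
tumbler 11.2 ((-0.03334105987936553, 0.25223785154933154), 0.8828707996341917)
glasses 10.2 ((0.020828045870452172, 0.0014679079004586981), 0.6318277609348297)
saucer 63.7 ((-10.418137437853979, -4.002149836178866), 0.032799137115478515)
bell 7.3 ((0.03869032724495547, -0.1035420611551956), 0.9718066824807061)
head 8.8 ((0.1850788782307724, -0.11034703991093409), 0.9168763751784961)
0.0015849577279770136 16.8
```

View pics/scene5.png

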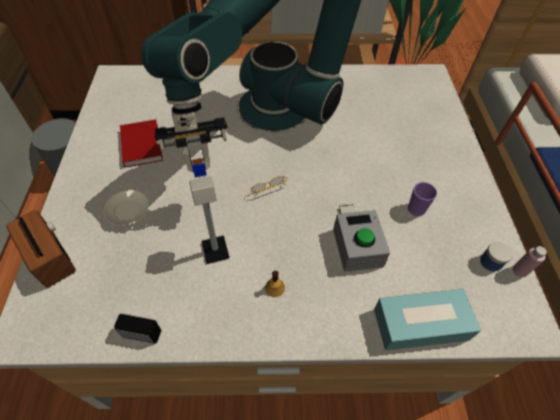

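The saucer is in the arm's shadow but still at (127,208), which explains the large difference there. The box's blue end, at (200,168), faces the head at (203,190), and nothing else has moved.

```bash
python3 -c "
from bench import robot
print(robot.finish_job())"
```

```text
the job is handed in; nothing more can be done
None
```

I pressed the green button to its stop and let it spring back, and the pill box came out onto the tray. I then gripped the box at 25 N and held it with its blue end facing the reader lens, tipped up 0.40 rad. I handed the job in at about 17 s of the 54 s allowed, with the arm still.

- **Button:** the force rose to 6.4–7 N near the end of travel, then jumped to 13 N as the button stopped at about 0.089 m. The picture afterwards showed it back up.
- **Holding pose:** the box was 34 mm between the jaws, as expected, and the tool's orientation was within 0.1° of the pose worked out from the images. I put the blue end about 9 cm in front of the lens.
- **Camera disagreement:** the two cameras differed by 2–7 mm on positions along x. I averaged them and made a final trim of about 2 mm, so the holding position is probably good to a few millimetres. I didn't measure the box and lens distance again after the trim.
- **Other objects:** the tumbler, glasses, bell and reader head matched the first picture to within 0.3 px. The automatic check failed for the saucer because the arm's shadow covers it, but by eye it is in the same place.

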